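Lock the dish turntable

ROBOT

A 7-joint arm with a two-finger parallel gripper is mounted at the origin on a cart in front of the work surface, level with it; the furniture and walls round the work are solid. World frame = base frame: x ahead of the robot, y to its left, z up, the work surface at z = 0. Lengths are in m, angles in rad, forces in N, time in s.
With the tool pointing down it reaches from about 0.4 to 0.85 m from the base axis. Payload 4.5 kg.
Tool frame: the origin (TCP) lies on the centre line of the jaws, within the pads' length; the fingertips stand r.tcp_to_tips ahead of it and the grasp point (between the pads) lies 11 mm behind it (r.tcp_to_tips is the distance from the TCP to the fingertips, in m); y points along the fingers, x is the direction in which the jaws open and shut, and the axes are right-handed (so a half turn about y gives the same grasp; the last joint's range is limited). The gripper opens to 88 mm and grips with 3 to 60 N. Pads are 18 mm wide; open, the fingers measure 123 mm over their backs; the gripper's body (75 mm by 187 mm) begins 45 mm behind the grasp point.
Start: joints at [1.375, 0.689, -0.195, 1.565, 0.157, 0.902, -0.215], TCP at [0.142, -0.609, 0.247] pointing down, gripper open.
Joint ranges: [-3.01, 3.01], [-0.46, 2.08], [-1.47, 1.51], [0.13, 2.56], [-1, 4.14], [0.04, 2.09], [-2.66, 2.66]. Speed limits (rad/s): [2.57, 2.57, 3.14, 3.14, 3.14, 3.14, 3.14].

INTERFACE

Orientations are given as a unit quaternion [x, y, z, w].
In Python, from plant import r gives the robot as it stands. The module is installed in compiled form; this text tells all that it offers.
- The arm moves only by the shell command python3 -m inch 'ROWS' [OPENING] [FORCE]. ROWS is text: rows parted by semicolons, each of 4 numbers parted by spaces: the shift along the tool's x, y, z in mm, then the turn about the tool's y in degrees. In form: x y z spin; .... A call has 1 to 10 rows; each row is the pose to reach, as a shift and turn from the pose commanded when the call began, along the tool's axes at that moment; what a row does not reach only later rows make up. A row lasts 1/10 s, in which the tool goes at most 50 mm and 8.59 degrees, less where a joint would pass 70% of its speed; a pose out of reach is approached as far as the arm can. A call with a gripper value outside its range is refused whole. OPENING is the gripper command: -1 is shut, 1 is fully open, values between are in proportion, set as the call begins (- or left out, the last holds). The fingers move at their own pace and stop on an object; FORCE is the grip in N (left out, the last holds). Time passes only in rows, so rows that repeat a pose let the fingers close. It gives the time, the measured TCP pose, the force and the opening at its end, in the units of the state.
- r.get_state(): the state, without advancing time (a new reading comes with each control period).
- r.snapshot(name): name is "scene" or "top"; returns a dict with "frame" (420x560x3 uint8, red, green, blue), "intrinsics" (3x3 intrinsics, pixels), "R" (3x3) and "t" (3): a world point X has camera coordinates R X + t. Camera axes: x right, y down, z forward; pixel columns grow to the right and rows downward; lengths in m; the calibration is good to about 2 mm. A picture is of the moment at which its call begins. There is no depth.
- r.finish_job(): hands the job in, once; it reports no verdict.
Trained networks look in the newest picture that a camera, given by its name, has taken for a name from the list of things; names that differ only in an ending like _2 or _b are one class to them, and where a whole thing is asked for, a point or a joint stands for the part that bears it (a point fixed in the world has none). Each returns a list of dicts, best first, with "p" (0 to 1); they miss things now and then, are a little off and sometimes report something else, mostly with a low value. They report only what shows in the picture. A call takes as long as a camera call.
- r.trace(camera, name): "region" (420x560 bool, what is visible of it) and "centre" ([row, column] in pixels, amid what is visible of it).
- r.tip_of(camera, name): "centre" ([row, column] in pixels: a listed point, or the origin of a listed thing).
The state is a dict: "clock": time; "q": joint angles; "qd": joint speeds; "joint_torque": joint torques, N m; "tool_pos": TCP position; "eef_rot": TCP orientation; "contact_force": force on the tool from outside, world axes, zero at the start; "moment": the same for the moment, N m; "opening": opening from 0.0 (shut) to 1.0 (fully open).
Only numpy, scipy, OpenCV 4.12 (cv2) and the standard library are available. Lean on these libraries where they do the work, as an engineer would, in place of code of your own. Each camera call takes 0.05 s, during which the arm holds its last target.

TASK

Lock the turntable on the steel trolley before the plate on it is picked. Touching it only with the fingertips, gently push the turntable round by its black finger peg until the slot in its rim faces the lock bolt, then push the bolt by its red knob fully home through the slot. Pinch and lift nothing, keep the agar plate seated between its pins, and leave the other loose things where they lie.

Things in the scene. Friction and masses are not known exactly. Their poses are not given: they have to be found in the camera images.
- turntable: the fixed grey base of a hand-turned dish turntable: a round foot 140 mm across with a straight tongue 46 mm wide reaching 124 mm from its centre, top of both 14 mm above the work surface. Origin on the work surface below the spindle; own x axis points along the tongue from the spindle to the lock bolt, z up.
- spindle (a point): point on the turntable's upright axis, 22 mm above the work surface, where the plate's underside rests
- turntable_disc: the disc, turned about the upright spindle by hand either way without stops, light friction (0.04 N m), stays where it is left: an aluminium pan with an upright blue rim 7 mm thick (radius 56 to 63 mm) whose top is 34 mm above the work surface, small white division marks on it. Origin on the work surface below the spindle; own x axis points from the spindle to the slot, z up.
- slot (a point): middle of the only slot cut through the rim, marked by a broad white dash on the rim at each side: 14 mm wide, straight, open at the top, 59.5 mm from the spindle; point at the height of the rim top (34 mm)
- slot_target (a point): the place, fixed to the base, where slot must come so that the slot lies square in front of the bolt: 59.5 mm from the spindle towards the bolt, 34 mm high
- finger_peg (a point): the black finger peg, an upright pin 12 mm thick that stands on the rim 65 degrees anticlockwise (seen from above) from the slot, 59.5 mm from the spindle, from 34 to 58 mm above the work surface; point half-way up (46 mm)
- lock_bolt (a joint): travel of the lock bolt, a flat dark bar 10 mm wide, 24 to 31 mm above the work surface, that slides along the turntable's own -x axis in a steel channel block 34 mm wide (72 to 116 mm from the spindle, top with screws 38 mm high): 0 m = drawn back, nose 4 mm clear of the rim; 0.017 m = fully home against its stop, nose 6 mm past the inside of the rim. Slides with about 1.5 N, stays where it is left.
- bolt_nose (a point): end of the bolt's nose; the nose tapers to 4 mm wide over its last 9 mm and centres the slot if that is up to about 3 mm off; farther off it butts on the rim
- bolt_knob (a point): the upright red knob on the bolt, 16 mm thick, its head from 38 to 59 mm above the work surface, over the channel block; point on its axis, 48 mm high, 100 mm from the spindle when the bolt is drawn back, 83 mm when it is home
- plate: agar plate with lid (92 mm across, 17 mm high, top 39 mm above the work surface) lying loose in the turntable's pan between three low pins; origin at the centre of its underside
- next_plate: a second agar plate, 92 mm across, 17 mm high, loose on the work surface, not part of the job; origin at the centre of its underside
- marker_pen: marker pen, 132 mm long along its own y, 15 mm thick, loose, not part of the job; origin under its middle

How it is judged:
By the outcome, as a careful person would: the job done as asked, in the order asked, and still so for the second after the job is handed in, with the robot touching nothing.
It also fails if it takes over 45 s, if anything falls off the work surface, if the arm or the gripper's body presses on something with over 40 N, if the wrist force passes 120 N, or if a joint passes its speed limit or range.

## Working session

There is one attempt and no reset: what is moved stays moved. The work goes in short steps, Python scripts to look and compute and a shell command to move; the robot and the scene stay as the last step left them, time stands still between calls to the robot, and variables do not carry over. Pictures are saved under pics/ and viewed, and the job is handed in when it is done.

```bash
mkdir -p pics; cat > h.py <<'E'
import numpy as np,cv2
from plant import r
def snap(n,f=None):
    s=r.snapshot(n)
    if f: cv2.imwrite('pics/'+f,s['frame'][:,:,::-1])
    return s
def ray(s,rc):
    K=np.array(s['intrinsics']);R=np.array(s['R']);t=np.array(s['t'])
    d=R.T@np.linalg.inv(K)@np.array([rc[1],rc[0],1.]);c=-R.T@t
    return c,d
def atz(s,rc,z):
    c,d=ray(s,rc);return c+d*(z-c[2])/d[2]
def proj(s,X):
    K=np.array(s['intrinsics']);p=K@(np.array(s['R'])@np.array(X)+np.array(s['t']));return p[1]/p[2],p[0]/p[2]
E
python3 - <<'E'
from h import *
st=r.get_state();print({k:np.round(v,3) for k,v in st.items()},r.tcp_to_tips)
Z={'turntable':0,'spindle':.022,'slot':.034,'slot_target':.034,'finger_peg':.046,'bolt_knob':.048,'bolt_nose':.0275,'plate':.022,'next_plate':0,'marker_pen':0}
for c in ['top','scene']:
    s=snap(c,c+'0.png')
    print(c,-np.array(s['R']).T@s['t'])
    for n,z in Z.items():
        for o in r.tip_of(c,n)[:2]: print(n,round(o['p'],2),np.round(o['centre'],1),np.round(atz(s,o['centre'],z),4))
E
```

```text
{'clock': np.float64(0.0), 'q': array([ 1.375,  0.69 , -0.194,  1.566,  0.157,  0.902, -0.215]), 'qd': array([ 0.001,  0.   ,  0.   ,  0.001, -0.   , -0.001, -0.002]), 'joint_torque': array([-1.0000e-03, -5.2756e+01, -1.2670e+00, -1.5342e+01, -5.3000e-02,
        7.0000e-03,  0.0000e+00]), 'tool_pos': array([ 0.142, -0.608,  0.246]), 'eef_rot': array([-0.554,  0.44 , -0.439,  0.554]), 'contact_force': array([-0.309,  0.105,  0.078]), 'moment': array([0.028, 0.012, 0.044]), 'opening': np.float64(0.995)} 0.008
top [ 0.40609696 -0.52010678  0.92276631]
slot 0.9 [232.  281.6] [ 0.4926 -0.5168  0.034 ]
slot_target 0.96 [243.3 248.9] [ 0.4744 -0.461   0.034 ]
finger_peg 0.82 [254.7 246. ] [ 0.4545 -0.4567  0.046 ]
finger_peg 0.47 [227.6 226.5] [ 0.5006 -0.4244  0.046 ]
bolt_knob 0.68 [230.3 227.3] [ 0.4958 -0.4259  0.048 ]
bolt_nose 0.45 [244.1 248.2] [ 0.4736 -0.4593  0.0275]
plate 0.59 [265.4 281.5] [ 0.4364 -0.5155  0.022 ]
next_plate 0.88 [179.  286.8] [ 0.5909 -0.5278  0.    ]
marker_pen 0.94 [245.3 350.1] [ 0.4701 -0.6366  0.    ]
scene [ 0.15003591 -0.11778817  0.71920274]
turntable 0.59 [255.3 307.8] [ 0.4295 -0.5019  0.    ]
spindle 0.56 [244.  260.6] [ 0.5149 -0.4392  0.022 ]
slot 0.78 [229.1 290. ] [ 0.491  -0.5079  0.034 ]
slot_target 0.82 [249. 279.] [ 0.4711 -0.4523  0.034 ]
finger_peg 0.78 [248.3 283.1] [ 0.4605 -0.4538  0.046 ]
bolt_knob 0.63 [251.8 303.2] [ 0.4235 -0.476   0.048 ]
bolt_knob 0.62 [243.7 264.7] [ 0.4957 -0.4339  0.048 ]
bolt_nose 0.44 [248.5 277.3] [ 0.4777 -0.4539  0.0275]
plate 0.86 [245.6 310.6] [ 0.4334 -0.5135  0.022 ]
next_plate 0.7 [210.3 261.4] [ 0.5971 -0.52    0.    ]
next_plate 0.38 [254.5 306. ] [ 0.4338 -0.5007  0.    ]
marker_pen 0.74 [210.4 325.7] [ 0.485  -0.6304  0.    ]
marker_pen 0.57 [251.4 281.6] [ 0.4783 -0.4684  0.    ]
```

```bash
python3 - <<'E'
import cv2
for n,(a,b,c,d) in {'top':(140,320,190,400),'scene':(180,310,210,380)}.items():
    i=cv2.imread(f'pics/{n}0.png');j=i[a:b,c:d]
    cv2.imwrite(f'pics/{n}0z.png',cv2.resize(j,None,fx=3.7,fy=3.7 if n=='top' else 3.7,interpolation=cv2.INTER_CUBIC)[:600,:800])
E
```

```text
(no output)
```

View pics/top0.png

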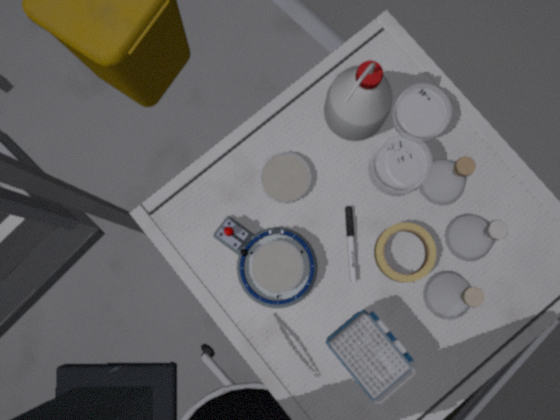

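View pics/scene0.png

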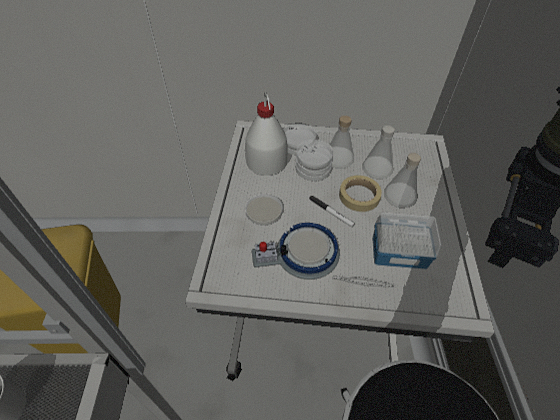

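```bash
ls pics
```

```text
scene0.png
scene0z.png
top0.png
top0z.png
```

View pics/top0z.png

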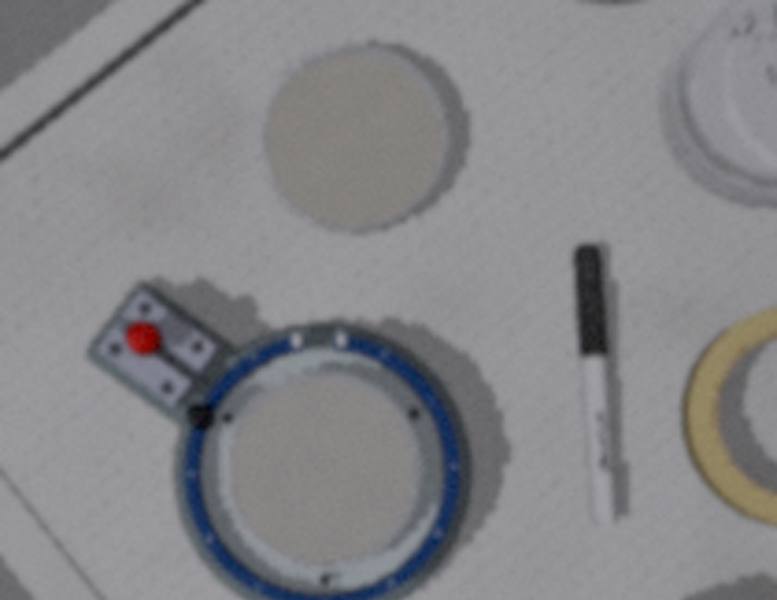

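View pics/scene0z.png

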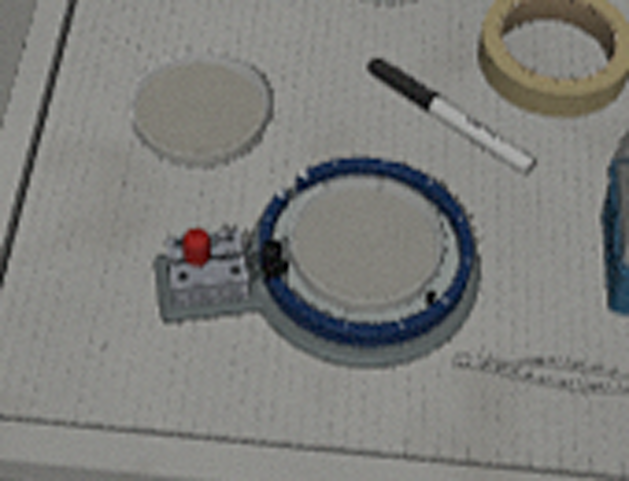

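The slot is at about (276, 232) in the top picture, between two white dashes. The peg is near (245, 252) and the knob near (228, 231), so the disc must turn anticlockwise. Next I'll fit the geometry.

```bash
cat > fit.py <<'E'
from h import *
from scipy.optimize import least_squares
def measure(c,f=None,draw=True):
    s=snap(c); im=s['frame'].astype(int); R_,G,B=im[...,0],im[...,1],im[...,2]
    c0=np.array([.4364,-.5155,.034])
    pr=proj(s,c0); rr,cc=np.mgrid[:420,:560]
    near=np.hypot(rr-pr[0],cc-pr[1])<75
    blue=(near&(B-R_>35)).astype(np.uint8)
    cnt=max(cv2.findContours(blue,cv2.RETR_EXTERNAL,cv2.CHAIN_APPROX_NONE)[0],key=len)
    # rim: centroid-type fit: blue pixels on rim top, median radius
    P=np.array([atz(s,(a,b),.034)[:2] for a,b in np.argwhere(blue)])
    def res(p): 
        d=np.hypot(*(P-p[:2]).T); return np.maximum(np.abs(d-.0595)-.0035,0)*1e3
    ctr=least_squares(res,[.4364,-.5155],loss='soft_l1').x
    red=near&(R_-G>60)&(R_-B>60)
    rk=np.argwhere(red).mean(0) if red.any() else None
    return s,ctr,rk,blue
if __name__=='__main__':
    for c in ['top','scene']:
        s,ctr,rk,b=measure(c)
        k=atz(s,rk,.05)[:2]
        v=k-ctr
        print(c,'ctr',np.round(ctr,4),'nblue',b.sum(),'knob px',rk,np.round(k,4),'dist',np.hypot(*v),'ang',np.degrees(np.arctan2(v[1],v[0])))
        big=cv2.resize(s['frame'][:,:,::-1],None,fx=6,fy=6,interpolation=cv2.INTER_CUBIC)
        def dot(X,col,rad=2):
            a,q=proj(s,X);cv2.circle(big,(int(q*6+3),int(a*6+3)),rad,col,-1)
        for th in np.arange(0,360,10):
            for r0 in(.056,.063):
              dot([ctr[0]+r0*np.cos(np.radians(th)),ctr[1]+r0*np.sin(np.radians(th)),.034],(0,255,255) if th%90 else (0,0,255))
        a,q=proj(s,[*ctr,.034]);a=int(a*6);q=int(q*6)
        cv2.imwrite(f'pics/fit_{c}.png',big[max(a-330,0):a+250,q-400:q+380])
E
python3 fit.py
```

```text
top ctr [ 0.4344 -0.507 ] nblue 751 knob px [230.83333333 228.05555556] [ 0.4947 -0.4274] dist 0.09984260384195714 ang 52.87482700133373
scene ctr [ 0.4269 -0.5057] nblue 563 knob px [246.07843137 262.54901961] [ 0.4935 -0.4255] dist 0.1042502830672746 ang 50.319315906827356
```

View pics/fit_top.png

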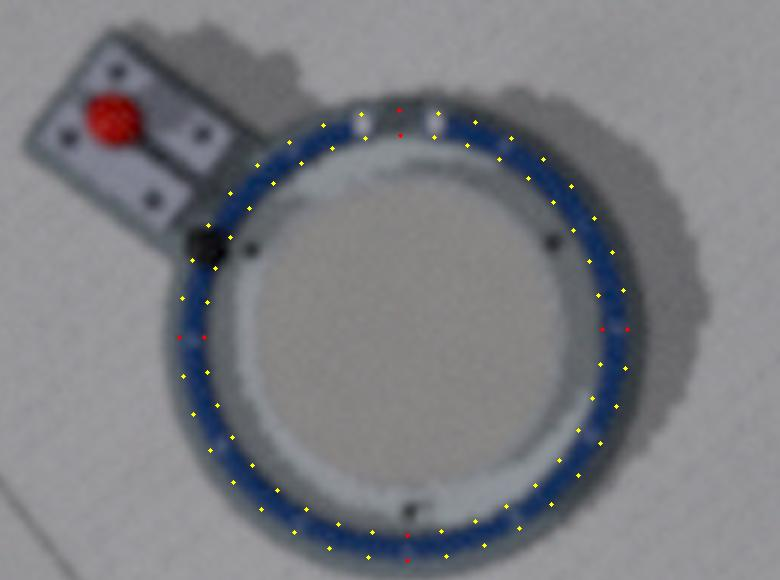

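View pics/fit_scene.png

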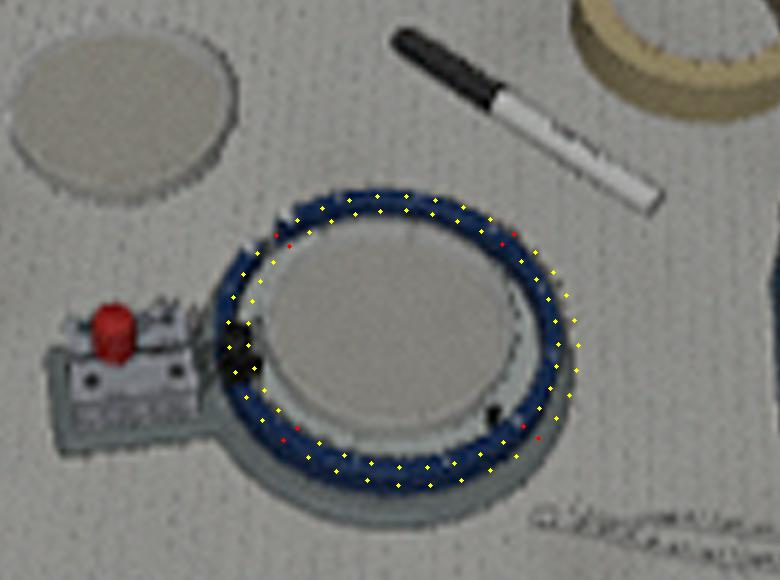

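```bash
cat > go.py <<'E'
# prints rows to reach targets (world tcp pos, tool-x azimuth deg) from current measured pose
from h import *
from scipy.spatial.transform import Rotation as Ro
C=np.array([.435,-.507])
def rows(tg):
    st=r.get_state();R=Ro.from_quat(st['eef_rot']).as_matrix();p=np.array(st['tool_pos'])
    az=np.degrees(np.arctan2(R[1,0],R[0,0]))
    for P,a in tg:
        d=R.T@(np.array(P)-p)*1e3
        sp=-((a-az+90)%180-90)   # tool y is down
        print(np.round(d,1),round(sp,1))
def cur():
    st=r.get_state();R=Ro.from_quat(st['eef_rot']).as_matrix()
    print('t',round(float(st['clock']),2),'p',np.round(st['tool_pos'],4),'az',np.round(np.degrees(np.arctan2(R[1,0],R[0,0])),2),'y',np.round(R[:,1],3),'F',np.round(st['contact_force'],2),'q7',round(float(st['q'][6]),2),'op',round(float(st['opening']),3))
def pol(rho,al,tipz): 
    a=np.radians(al);return [C[0]+rho*np.cos(a),C[1]+rho*np.sin(a),tipz+r.tcp_to_tips]
E
python3 - <<'E'
from go import *
cur()
rows([(pol(.052,46,.12),46),(pol(.052,46,.045),46)])
E
```

```text
t 1.2 p [ 0.1424 -0.6086  0.2467] az -76.83 y [-0. -0. -1.] F [ 0.02 -0.01  0.15] q7 -0.22 op 1.0
[-60.5 118.7 351.8] 57.2
[-60.5 193.7 351.8] 57.2
```

```bash
python3 -m inch '-6 0 35 6; -12 0 70 12; -18 0 106 18; -24 0 141 24; -30 0 176 30; -36 0 211 36; -42 0 246 42; -48 0 281 48; -54 0 317 54; -60 0 352 57' -1 20
python3 - <<'E'
from go import *
cur()
rows([(pol(.052,46,.12),46),(pol(.052,46,.045),46)])
E
```

```text
clock: 2.2
tool_pos: [0.4731, -0.469, 0.2467]
eef_rot: [0.276, -0.651, 0.651, -0.276]
contact_force: [0.1, 0.0, -0.5]
opening: 0.119
t 2.2 p [ 0.4731 -0.469   0.2467] az -133.99 y [ 0. -0. -1.] F [ 0.09  0.02 -0.51] q7 -1.53 op 0.119
[  1.8 118.7  -1. ] 0.0
[  1.8 193.7  -1. ] 0.0
```

```bash
python3 -m inch '1 40 -1 0; 2 80 -1 0; 2 120 -1 0; 2 145 -1 0; 2 150 -1 0; 2 150 -1 0' -1 20
cat > look.py <<'E'
import sys
from h import *
n=sys.argv[1]
for c in ['top','scene']:
    s=snap(c); a,q=proj(s,[.45,-.48,.034]);a=int(a);q=int(q)
    cv2.imwrite(f'pics/{c}{n}.png',cv2.resize(s['frame'][a-50:a+50,q-66:q+66,::-1],None,fx=6,fy=6,interpolation=cv2.INTER_CUBIC))
E
python3 look.py 1
```

```text
clock: 2.8
tool_pos: [0.4693, -0.4706, 0.0964]
eef_rot: [-0.277, 0.651, -0.65, 0.277]
contact_force: [-0.4, 0.1, 0.5]
opening: 0.004
```

View pics/top1.png

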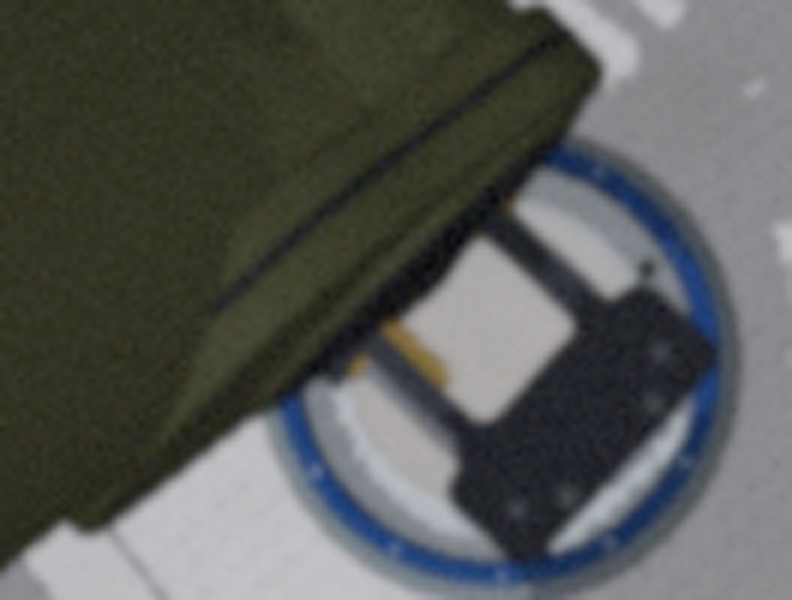

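View pics/scene1.png

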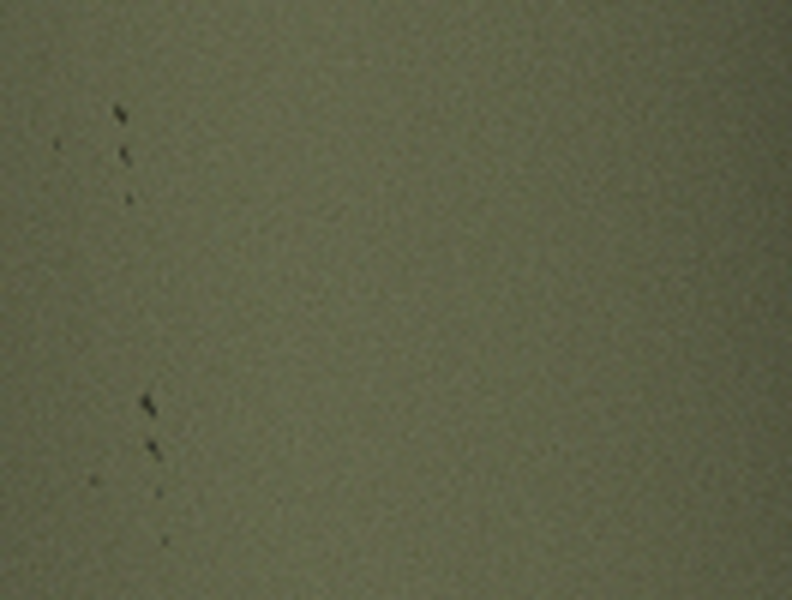

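The arm hides the work area in both views, though the orange fingertips still show near (420, 355) in the top crop. I'll descend carefully and watch the force.

```bash
python3 -c "
from go import *
cur();rows([(pol(.052,45.5,.045),46)])"
python3 -m inch '0 10 0 0; 0 20 0 0; 0 28 0 0; 0 33 0 0; 0 33 0 0'; python3 -c "
from go import *
cur();rows([(pol(.052,45.5,.045),46)])"
```

```text
t 2.9 p [ 0.4703 -0.4717  0.0984] az -133.84 y [ 0.002 -0.002 -1.   ] F [ 0.11 -0.2   0.07] q7 -1.5 op 0.007
[-2.1 45.4 -0.6] 0.2
clock: 3.4
tool_pos: [0.4689, -0.4702, 0.0626]
eef_rot: [-0.278, 0.651, -0.65, 0.277]
contact_force: [-0.7, -0.4, 0.5]
opening: 0.005
t 3.4 p [ 0.4689 -0.4702  0.0626] az -133.83 y [-0.001  0.001 -1.   ] F [-0.68 -0.4   0.49] q7 -1.5 op 0.005
[-2.   9.6  1.7] 0.2
```

```bash
python3 -m inch '-1 5 1 0; -2 9 1 0; -2 10 1 0; -2 10 1 0'; python3 -c "
from go import *
cur();rows([(pol(.052,a,.045),a) for a in range(50,80,3)])"
```

```text
clock: 3.8
tool_pos: [0.4715, -0.4698, 0.0536]
eef_rot: [-0.277, 0.651, -0.65, 0.277]
contact_force: [0.2, -0.3, -0.1]
opening: 0.003
t 3.8 p [ 0.4715 -0.4698  0.0536] az -133.82 y [-0.  0. -1.] F [ 0.19 -0.34 -0.05] q7 -1.5 op 0.003
[ 0.2  0.6 -4.1] -3.8
[ 0.4  0.6 -6.8] -6.8
[ 0.8  0.6 -9.5] -9.8
[  1.4   0.6 -12.1] -12.8
[  2.    0.6 -14.8] -15.8
[  2.9   0.6 -17.4] -18.8
[  3.8   0.6 -19.9] -21.8
[  4.9   0.6 -22.4] -24.8
[  6.1   0.6 -24.9] -27.8
[  7.4   0.6 -27.2] -30.8
```

```bash
python3 -m inch '0 0 -2 -2; 0 0 -4 -4; 0 0 -7 -7; 1 0 -9 -10; 1 0 -12 -13; 2 0 -15 -16; 3 0 -17 -19; 4 0 -20 -22; 5 0 -22 -25; 5 0 -22 -25'; python3 -c "
from go import *
cur();rows([(pol(.052,a,.045),a) for a in range(74,101,3)])"
```

```text
clock: 4.8
tool_pos: [0.452, -0.4582, 0.054]
eef_rot: [0.412, -0.575, 0.575, -0.412]
contact_force: [0.5, -0.2, 0.5]
opening: 0.006
t 4.8 p [ 0.452  -0.4582  0.054 ] az -108.76 y [ 0.001  0.    -1.   ] F [ 0.52 -0.19  0.52] q7 -1.2 op 0.006
[-0.2  1.  -2.9] -2.8
[-0.   1.  -5.6] -5.8
[ 0.3  1.  -8.3] -8.8
[  0.8   1.  -11. ] -11.8
[  1.4   1.  -13.7] -14.8
[  2.2   1.  -16.3] -17.8
[  3.1   1.  -18.9] -20.8
[  4.1   1.  -21.4] -23.8
[  5.3   1.  -23.8] -26.8
```

```bash
python3 -m inch '0 1 -3 -3; 0 1 -6 -6; 0 1 -8 -9; 1 1 -11 -12; 1 1 -14 -15; 2 1 -16 -18; 3 1 -19 -21; 4 1 -21 -24; 4 1 -21 -24'; python3 -c "
from go import *
cur()"; python3 look.py 2
```

```text
clock: 5.7
tool_pos: [0.4306, -0.4555, 0.0529]
eef_rot: [0.522, -0.477, 0.477, -0.522]
contact_force: [-1.1, -0.0, 0.2]
opening: 0.006
t 5.7 p [ 0.4306 -0.4555  0.0529] az -84.86 y [-0. -0. -1.] F [-1.14 -0.03  0.15] q7 -0.92 op 0.006
```

View pics/top2.png

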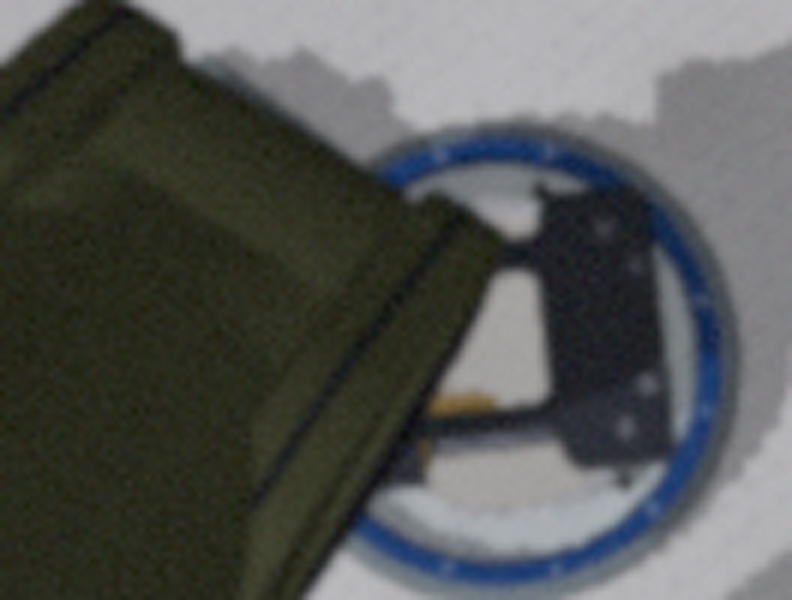

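View pics/scene2.png

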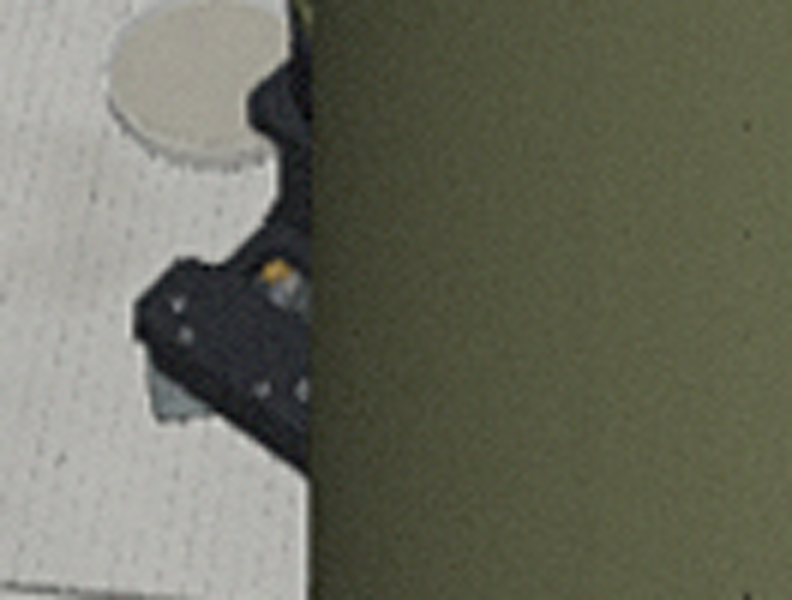

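Visible division marks put the slot at about 44–45°, and the bolt is at about 53.5°. I'll push about 8.5° more, then back off and look.

```bash
python3 -c "
from go import *
cur();rows([(pol(.052,a,.045),a) for a in (97,99,101,102,103.4)])"
```

```text
t 5.8 p [ 0.4309 -0.4556  0.0528] az -84.93 y [ 0. -0. -1.] F [-0.41 -0.28  0.08] q7 -0.92 op 0.006
[-0.4 -0.2 -2.2] -1.9
[-0.3 -0.2 -4. ] -3.9
[-0.2 -0.2 -5.8] -5.9
[-0.1 -0.2 -6.7] -6.9
[ 0.1 -0.2 -8. ] -8.3
```

```bash
python3 -m inch '0 0 -2 -2; 0 0 -4 -4; 0 0 -5 -5; 0 0 -6 -6; 0 0 -7 -7; 0 0 -8 -8; 0 0 -8 -8; 0 0 -8 -8'; python3 -c "
from go import *
cur()"; python3 -m inch '0 0 3 0; 0 0 6 0; 0 -30 8 0; 0 -70 8 0; 0 -110 8 0; 0 -150 8 0; 0 -160 8 0; 0 -160 8 0'; python3 look.py 3;python3 -c "
from go import *
cur()"
```

```text
clock: 6.6
tool_pos: [0.4227, -0.456, 0.0526]
eef_rot: [0.554, -0.44, 0.439, -0.554]
contact_force: [-0.8, 0.1, 0.2]
opening: 0.011
t 6.6 p [ 0.4227 -0.456   0.0526] az -76.84 y [-0.001  0.    -1.   ] F [-0.77  0.09  0.17] q7 -0.82 op 0.011
clock: 7.4
tool_pos: [0.4317, -0.4548, 0.2145]
eef_rot: [0.554, -0.438, 0.441, -0.554]
contact_force: [-0.1, 0.7, -0.4]
opening: 0.003
t 7.5 p [ 0.4301 -0.4536  0.2114] az -76.82 y [-0.002  0.002 -1.   ] F [-0.27  0.03 -0.02] q7 -0.77 op 0.007
```

View pics/top3.png

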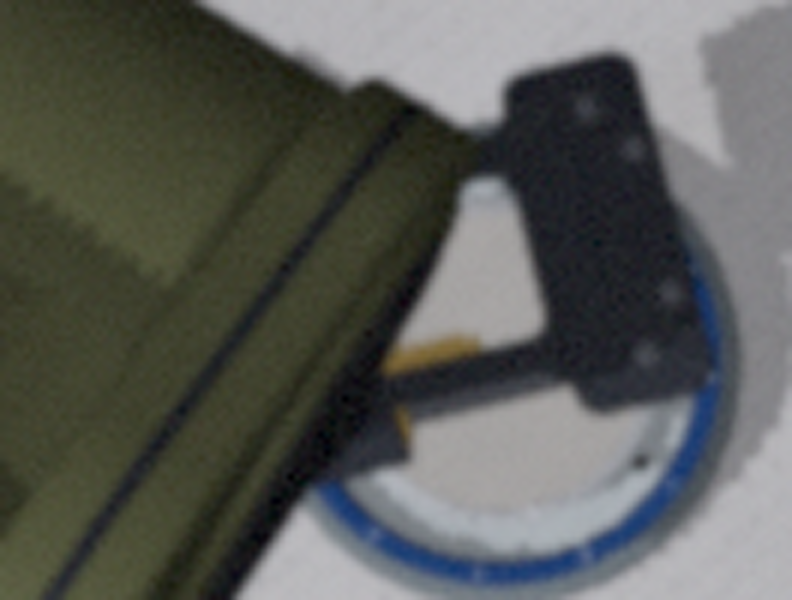

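View pics/scene3.png

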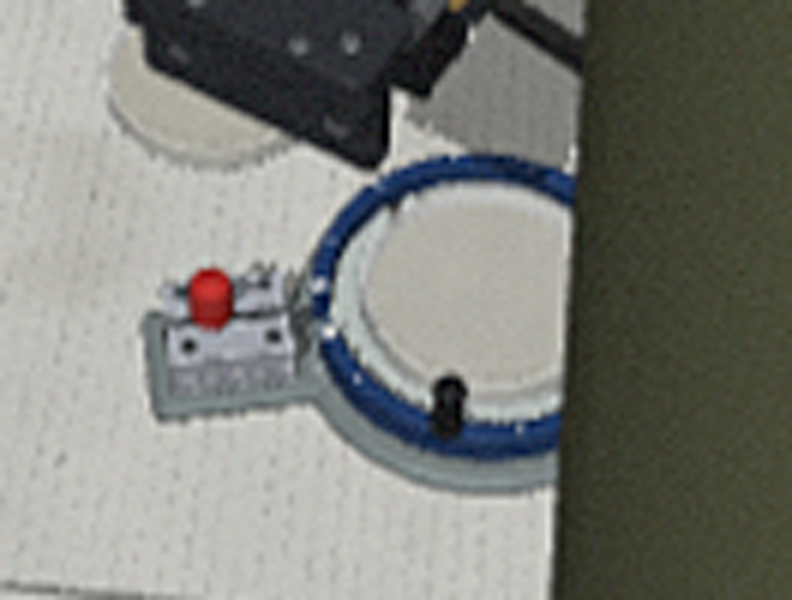

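The scene view shows the slot dashes at (318, 284) and (327, 330), roughly in front of the bolt. I'll clear the arm for an exact check.

```bash
python3 -m inch '7 0 -45 0; 14 0 -90 0; 21 0 -135 0; 28 0 -180 0; 35 0 -220 0; 42 0 -260 0; 45 0 -290 0; 45 0 -290 0'; python3 fit.py; python3 -c "
from h import *
for c in ['top','scene']:
    s=snap(c)
    for n,z in {'slot':.034,'slot_target':.034,'finger_peg':.046}.items():
        for o in r.tip_of(c,n)[:1]: print(c,n,round(o['p'],2),np.round(o['centre'],1),np.round(atz(s,o['centre'],z),4))
"
```

```text
clock: 8.3
tool_pos: [0.1515, -0.5647, 0.2102]
eef_rot: [0.552, -0.444, 0.439, -0.552]
contact_force: [0.4, 0.2, -0.7]
opening: 0.009
top ctr [ 0.4342 -0.5068] nblue 757 knob px [230.8        227.98181818] [ 0.4948 -0.4273] dist 0.0999334786483505 ang 52.71713531080244
scene ctr [ 0.4273 -0.506 ] nblue 565 knob px [246.07843137 262.54901961] [ 0.4935 -0.4255] dist 0.10421368562820048 ang 50.59393067546967
top slot 0.61 [246.6 248.9] [ 0.4688 -0.4609  0.034 ]
top slot_target 0.95 [247.3 246.8] [ 0.4677 -0.4574  0.034 ]
top finger_peg 0.58 [282.7 244.6] [ 0.4082 -0.4539  0.046 ]
scene slot 0.95 [245.5 283.1] [ 0.4711 -0.4651  0.034 ]
scene slot_target 0.87 [250.  280.8] [ 0.4665 -0.4532  0.034 ]
scene finger_peg 0.86 [264.1 305.5] [ 0.4007 -0.458   0.046 ]
```

View pics/fit_top.png

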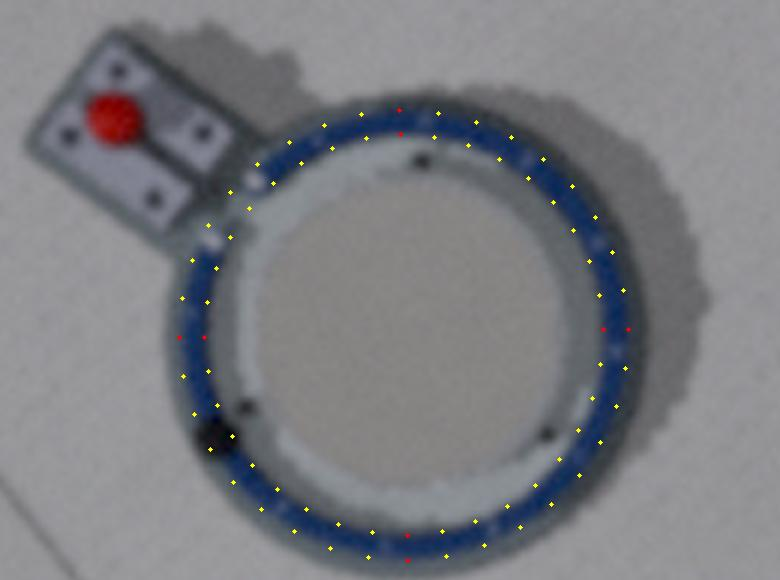

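View pics/fit_scene.png

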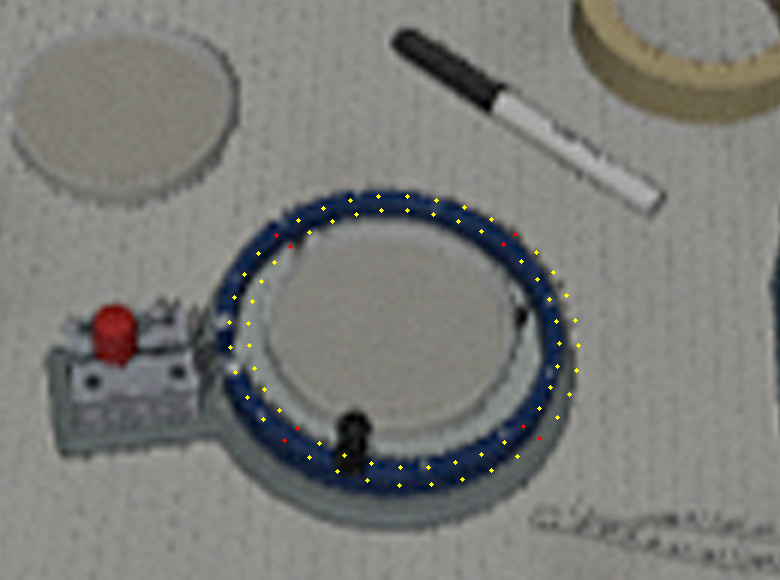

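The top view has the dashes at (253, 181) and (212, 240). Their midpoint is under 1 mm from the bolt axis taken through the screw midpoints, which is within tolerance. Next is the bolt.

```bash
cat > k.py <<'E'
from go import *
K=np.array([.4948,-.4273]);u=np.array([np.cos(np.radians(52.5)),np.sin(np.radians(52.5))])
def kp(d,tz): return [*(K+d*u),tz+r.tcp_to_tips]
E
python3 -c "
from k import *
cur();rows([(kp(.028,.20),142.5),(kp(.028,.045),142.5)])"
```

```text
t 8.8 p [ 0.1595 -0.5639  0.2127] az -76.75 y [ 0.  0. -1.] F [-1.03 -0.21 -0.47] q7 -0.34 op 0.002
[-73.8   4.8 379.4] -39.3
[-73.8 159.8 379.3] -39.3
```

```bash
python3 -m inch '-8 0 40 -5; -16 0 80 -10; -24 0 120 -15; -32 0 160 -20; -40 0 200 -25; -48 0 240 -30; -56 0 285 -35; -64 0 330 -39; -74 0 379 -39; -74 0 379 -39'; python3 -c "
from k import *
cur();rows([(kp(.028,.085),142.5),(kp(.028,.045),142.5)])"
```

```text
clock: 9.8
tool_pos: [0.5196, -0.3982, 0.2132]
eef_rot: [-0.668, 0.223, -0.228, 0.673]
contact_force: [0.1, 1.0, -0.5]
opening: 0.006
t 9.8 p [ 0.5196 -0.3982  0.2132] az -37.17 y [ 0.008  0.005 -1.   ] F [ 0.07  1.04 -0.53] q7 -0.36 op 0.006
[ -2.5 120.1 -11.2] 0.3
[ -2.6 160.1 -11.6] 0.3
```

```bash
python3 -m inch '0 30 0 0; 0 70 0 0; 0 100 0 0; 0 120 0 0; 0 120 0 0; 0 120 0 0'; python3 -c "
from k import *
cur();rows([(kp(.028,.085),142.5),(kp(.028,.045),142.5)])";python3 look.py 4
```

```text
clock: 10.4
tool_pos: [0.5112, -0.4057, 0.0931]
eef_rot: [0.669, -0.229, 0.229, -0.669]
contact_force: [-0.2, -0.4, 0.4]
opening: 0.007
t 10.4 p [ 0.5112 -0.4057  0.0931] az -37.82 y [ 0. -0. -1.] F [-0.22 -0.38  0.37] q7 -0.42 op 0.007
[0.2 0.1 0.9] -0.3
[ 0.1 40.1  0.9] -0.3
```

View pics/scene4.png

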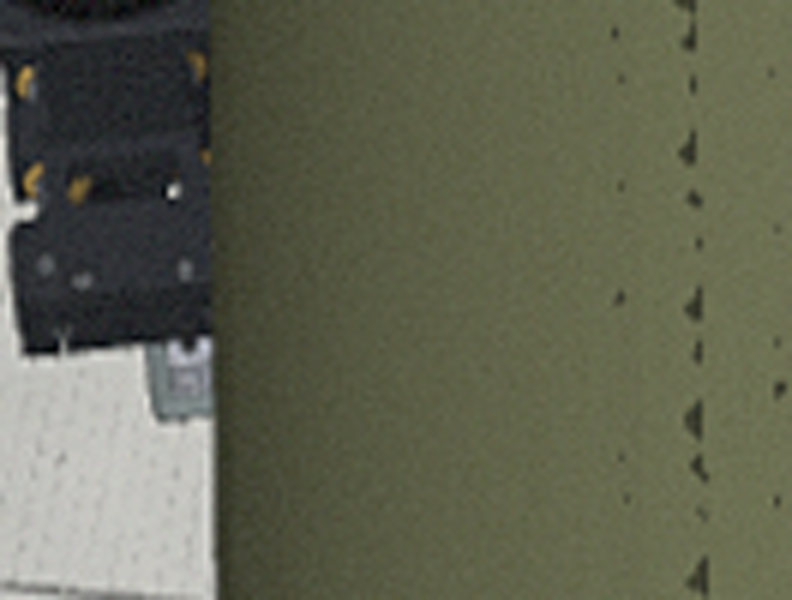

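View pics/top4.png

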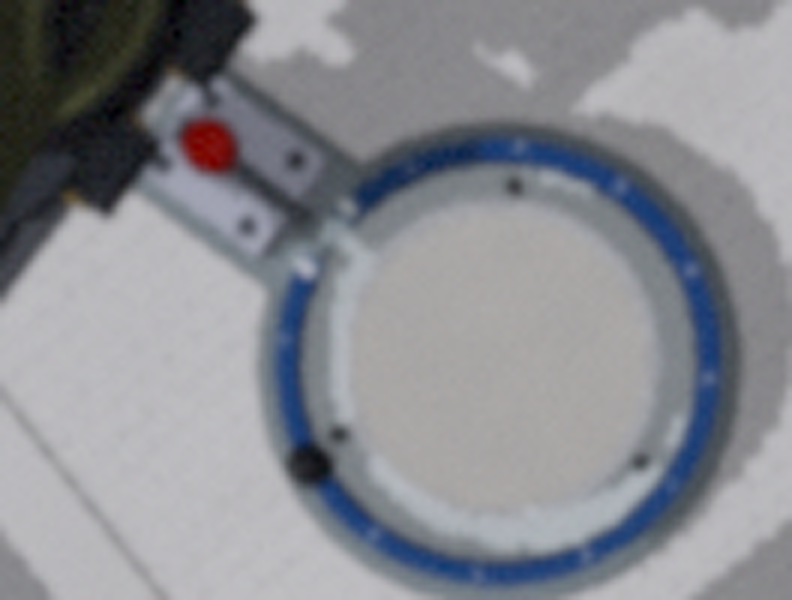

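```bash
python3 -m inch '0 15 0 0; 0 30 0 0; 0 40 0 0; 0 40 0 0; 0 40 0 0'; python3 -c "
from k import *
cur()"; python3 -m inch '0 0 -4 0; 0 0 -7 0; 0 0 -9 0; 0 0 -11 0; 0 0 -13 0; 0 0 -15 0; 0 0 -17 0; 0 0 -18 0; 0 0 -18 0'; python3 -c "
from k import *
cur();rows([(kp(0,.045),142.5)])";python3 look.py 5
```

```text
clock: 11.0
tool_pos: [0.5107, -0.4055, 0.0522]
eef_rot: [-0.669, 0.229, -0.229, 0.669]
contact_force: [0.1, -0.8, 0.6]
opening: 0.006
t 11.0 p [ 0.5107 -0.4055  0.0522] az -37.83 y [-0.001  0.    -1.   ] F [ 0.14 -0.85  0.61] q7 -0.44 op 0.006
clock: 11.9
tool_pos: [0.4997, -0.4203, 0.0528]
eef_rot: [0.669, -0.229, 0.229, -0.669]
contact_force: [1.7, 0.2, 0.4]
opening: 0.005
t 11.9 p [ 0.4997 -0.4203  0.0528] az -37.85 y [ 0. -0. -1.] F [1.74 0.22 0.43] q7 -0.42 op 0.005
[ 0.4 -0.2 -8.5] -0.3
```

View pics/top5.png

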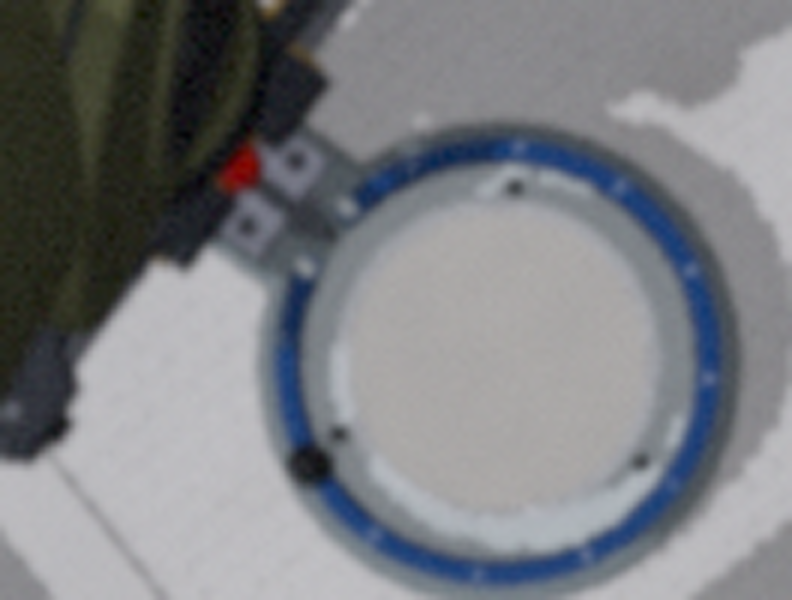

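The knob has moved about 9 mm and the nose is entering the slot. I'll keep pushing until it reaches the stop.

```bash
python3 -m inch '0 0 -2 0; 0 0 -3 0; 0 0 -4 0; 0 0 -5 0; 0 0 -6 0; 0 0 -7 0; 0 0 -8 0; 0 0 -8 0'; python3 -c "
from k import *
cur();rows([(kp(0,.045),142.5)])"; python3 -m inch '0 0 -1 0; 0 0 -1 0; 0 0 -1 0';python3 -c "
from k import *
cur();rows([(kp(0,.045),142.5)])"; python3 look.py 6
```

```text
clock: 12.8
tool_pos: [0.4947, -0.4266, 0.0527]
eef_rot: [0.669, -0.229, 0.229, -0.669]
contact_force: [1.4, 1.0, -0.8]
opening: 0.008
t 12.8 p [ 0.4947 -0.4266  0.0527] az -37.85 y [-0. -0. -1.] F [ 1.36  0.97 -0.75] q7 -0.41 op 0.008
[ 0.5 -0.3 -0.5] -0.3
clock: 13.1
tool_pos: [0.4945, -0.4268, 0.0527]
eef_rot: [-0.669, 0.229, -0.229, 0.669]
contact_force: [2.0, 1.2, -1.3]
opening: 0.01
t 13.1 p [ 0.4945 -0.4268  0.0527] az -37.82 y [ 0.  0. -1.] F [ 1.99  1.2  -1.26] q7 -0.4 op 0.01
[ 0.6 -0.3 -0.2] -0.3
```

View pics/top6.png

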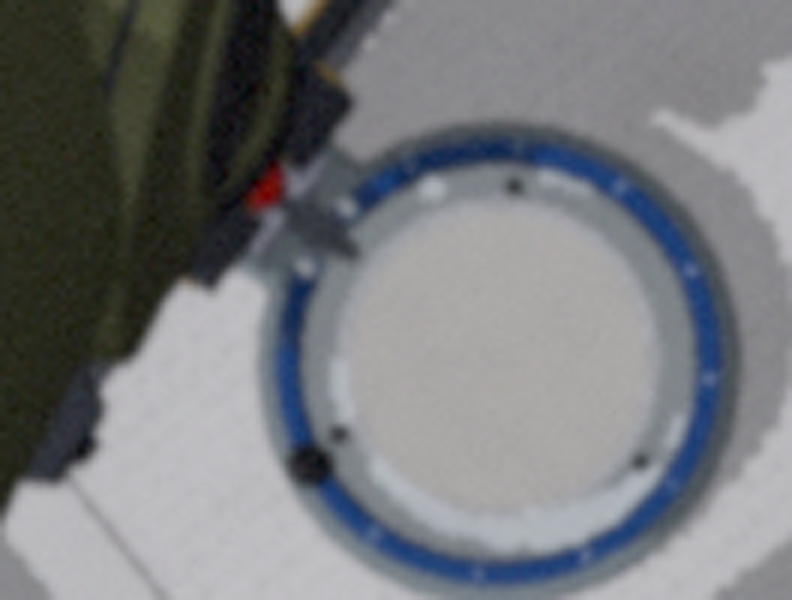

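```bash
for i in 1 2 ; do :; done; python3 -m inch '0 0 -1 0; 0 0 -2 0; 0 0 -2 0; 0 0 -2 0';python3 -c "
from k import *
cur();rows([(kp(0,.045),142.5)])"
```

```text
clock: 13.6
tool_pos: [0.4944, -0.4269, 0.0527]
eef_rot: [-0.668, 0.228, -0.229, 0.67]
contact_force: [4.6, 3.9, -1.8]
opening: 0.004
t 13.6 p [ 0.4944 -0.4269  0.0527] az -37.76 y [ 0.002  0.002 -1.   ] F [ 4.56  3.89 -1.79] q7 -0.4 op 0.004
[ 0.5 -0.3 -0.1] -0.3
```

```bash
python3 -m inch '0 0 -1 0; 0 0 -2 0; 0 0 -2 0; 0 0 -2 0';python3 -c "
from k import *
cur()"; python3 -m inch '0 0 2 0; 0 0 6 0; 0 0 12 0; 0 -20 18 0; 0 -60 18 0; 0 -100 18 0; 0 -140 18 0; 0 -140 18 0'; python3 -m inch '-5 0 30 0; -10 0 60 0; -15 0 90 0; -18 0 110 0; -20 0 120 0; -20 0 120 0'; python3 -c "
from k import *
cur()"; python3 fit.py; python3 look.py 7
```

```text
clock: 14.0
tool_pos: [0.4943, -0.427, 0.0528]
eef_rot: [-0.667, 0.228, -0.229, 0.671]
contact_force: [4.9, 6.6, -1.2]
opening: 0.002
t 14.0 p [ 0.4943 -0.427   0.0528] az -37.7 y [ 0.004  0.004 -1.   ] F [ 4.85  6.57 -1.18] q7 -0.4 op 0.002
clock: 14.8
tool_pos: [0.5053, -0.4186, 0.1988]
eef_rot: [0.67, -0.226, 0.233, -0.667]
contact_force: [0.8, -0.1, -0.1]
opening: 0.007
clock: 15.4
tool_pos: [0.5608, -0.3078, 0.1922]
eef_rot: [0.669, -0.229, 0.228, -0.669]
contact_force: [-0.4, 0.6, 0.4]
opening: 0.006
t 15.4 p [ 0.5608 -0.3078  0.1922] az -37.71 y [-0.001  0.    -1.   ] F [-0.44  0.57  0.38] q7 -0.54 op 0.006
top ctr [ 0.4342 -0.5071] nblue 780 knob px [236.56140351 235.96491228] [ 0.4848 -0.4406] dist 0.08362943658073227 ang 52.68599497896453Traceback (most recent call last):
  File "fit.py", line 20, in <module>
    s,ctr,rk,b=measure(c)
               ~~~~~~~^^^
  File "fit.py", line 9, in measure
    cnt=max(cv2.findContours(blue,cv2.RETR_EXTERNAL,cv2.CHAIN_APPROX_NONE)[0],key=len)
ValueError: max() iterable argument is empty
```

View pics/top7.png

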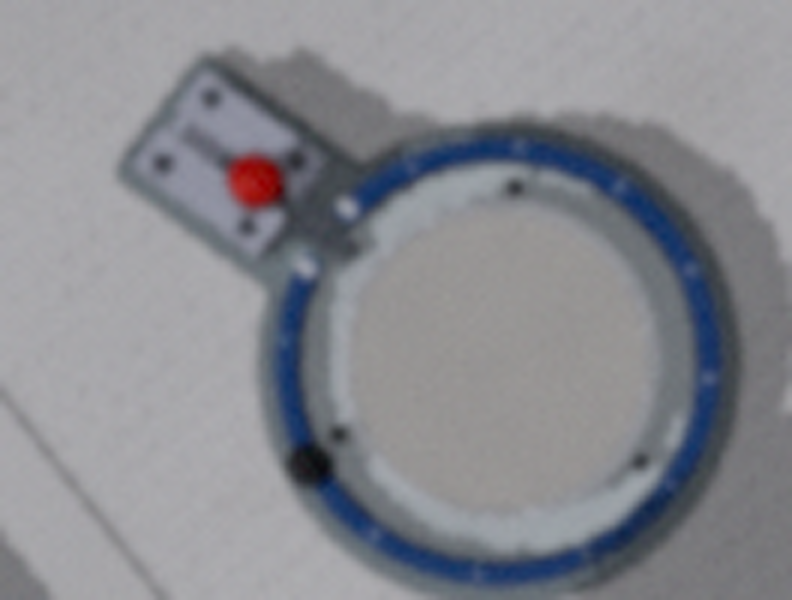

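View pics/scene7.png

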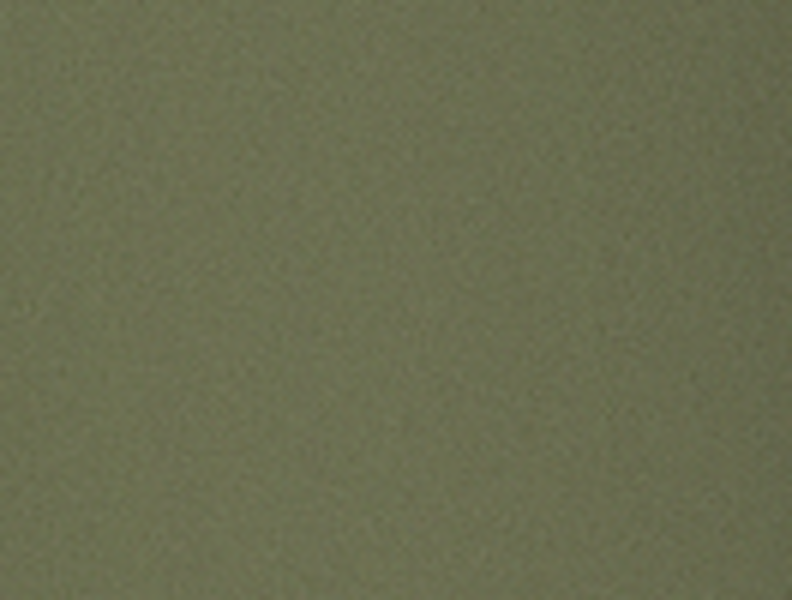

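The knob moved 16.6 mm by vision, and the bolt is hard against its stop: 8 N with no further motion. The nose shows through the slot at (350, 245). I'll check the other items, then hand in.

```bash
python3 -c "
from h import *
s=snap('top','final.png')
for n,z in {'plate':.022,'next_plate':0,'marker_pen':0,'bolt_knob':.048}.items():
    for o in r.tip_of('top',n)[:1]: print(n,round(o['p'],2),np.round(o['centre'],1),np.round(atz(s,o['centre'],z),4))
a=cv2.imread('pics/top0.png').astype(int);b=s['frame'][:,:,::-1].astype(int)
print(np.round(r.get_state()['contact_force'],2))
r.finish_job()
"
```

```text
plate 0.6 [267.6 278.5] [ 0.4328 -0.5103  0.022 ]
next_plate 0.74 [178.4 285.8] [ 0.592 -0.526  0.   ]
marker_pen 0.87 [243.6 347.3] [ 0.4732 -0.6318  0.    ]
bolt_knob 0.47 [234.8 232.9] [ 0.4881 -0.4353  0.048 ]
[-0.36  0.02  0.14]
the job is handed in; nothing more can be done
```

View pics/final.png

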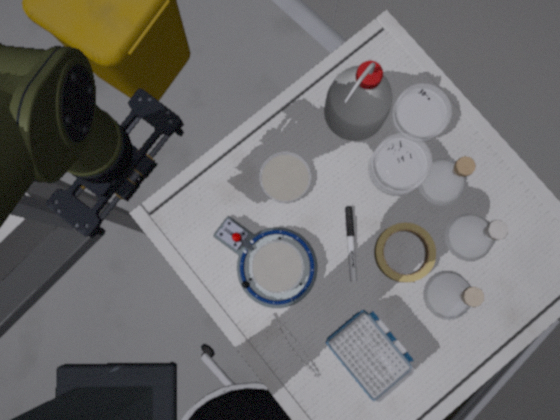

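The turntable is locked and the job is handed in, at about 16 s on the robot's clock. With the shut fingertips I pushed the disc about 53° anticlockwise by its peg. I checked that the slot lay within 1 mm of the bolt's line, then pushed the bolt home by its red knob.

**Bolt:** By the top camera the knob moved 16.6 mm and ended 83.6 mm from the spindle, against 17 mm and 83 mm nominal. That is within camera error. At the end about 8 N moved it no further, and the nose shows inside the rim.

**Plate and loose things:** The agar plate is still between its pins. The second plate and the pen lie where they did in the pictures. The network readings for the agar plate and the pen shifted by about 6 mm, but it is known to be a little off and the pictures show no movement.

**Checks that failed or disagreed:**
- **Scene camera:** the arm blocked it at the end, so the final check rests on the top camera alone.
- **Network's knob position:** it came out about 6 mm off the colour-based one, and I trusted the colour-based measurement.

The arm is clear of everything.

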